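Make up a power-supply kit for an amplifier

TASK

Make up the power-supply kit for one amplifier: from the parts scattered on the bench mat put the ring-shaped transformer, the tall slim capacitor, the long heat sink and the relay into the kit tray, each standing upright on the bottom of the well cut for its shape and size, set down and not dropped. The short stout capacitor and the short heat sink are for another job: leave them where they are.

Things in the scene. Friction and masses are not known exactly. Their poses are not given: they have to be found in the camera images.
- transformer_mid (a point): the ring-shaped transformer: copper-wound ring, outer diameter 54 mm, 32 mm high, with a 16 mm hole through its black potted middle; about 0.26 kg (+-30 %). Lies flat on the bench at the start. The point is on its axis, half-way up (16 mm above its underside); z is its axis, up.
- capacitor_mid (a point): the tall slim capacitor: dark round can, diameter 35 mm, 50 mm high, with two small metal screw terminals on its top (3 mm more); about 0.07 kg. Stands upright. The point is on its axis, half-way up (25 mm above its underside); z is its axis, up.
- heatsink_mid (a point): the long heat sink: black finned aluminium extrusion, 50 mm long (its x), 25 mm across the fins (its y), 40 mm high (its z), fins upright and seen end-on from above as a long double comb of 8 fins; about 0.07 kg. May be gripped across the 25 mm like a solid block. The point is its centre, 20 mm above its underside.
- relay_mid (a point): the relay: small pale upright box with a black top carrying six brass blades, 28 mm (its x) by 22 mm (its y) by 36 mm high, blades 3.5 mm more; about 0.035 kg. The point is the centre of the box, 18 mm above its underside; z is up. Two small oddments (a knob and a terminal strip, up to 20 mm high) also lie among the parts; neighbours are at least 30 mm apart.
- stout_capacitor_mid (a point): look-alike, to be left alone: the short stout capacitor, dark round can like the slim one but of diameter 50 mm and only 38 mm high. The point is on its axis, 19 mm above its underside.
- short_heatsink_mid (a point): look-alike, to be left alone: the short heat sink, same extrusion as the long one but only 27 mm long (its x; 4 fins), 25 mm across (its y), 40 mm high. The point is its centre, 20 mm above its underside.
- well_transformer: white insert plate, 92 mm square, 8 mm thick, with the large round through-hole, 72 mm across: the well for the transformer. Four such plates lie 2 by 2, in any order, centres 92 mm apart, in the kit tray: fixed, blue-rimmed, 200 mm square, rim 12 mm and black floor 3 mm above the bench, on a sheet of paper. Origin: centre of the hole on the tray's black floor, where the part stands; z up.
- well_capacitor: white insert plate of the same size with the smaller round hole, 52 mm across: the well for the tall slim capacitor. Origin: centre of the hole on the tray's black floor, where the part stands; z up. All holes are only about 9 mm wider all round than their parts, so finger tips do not fit in beside the part: grip parts so that the tips stay 10 mm or more above the part's underside.
- well_heatsink: white insert plate of the same size with the long rectangular hole, 68 mm (its x) by 43 mm (its y): the well for the long heat sink, which goes in lengthwise (its x along the hole's x, either way round). Origin: centre of the hole on the tray's black floor, where the part stands; z up.
- well_relay: white insert plate of the same size with the small rectangular hole, 46 mm (its x) by 40 mm (its y): the well for the relay, 28 mm side along x (either way round). Origin: centre of the hole on the tray's black floor, where the part stands; z up.
Mind the look-alikes: they are no part of the job. What is shaped like the well_capacitor but purple is not meant.

How it is judged:
By the outcome, as a careful person would: the job done as asked, in the order asked, and still so for the second after the job is handed in, with the robot touching nothing.
It also fails if it takes over 112 s, if anything falls off the work surface, if the arm or the gripper's body presses on something with over 40 N, if the wrist force passes 120 N, or if a joint passes its speed limit or range.

ROBOT

A 6-joint arm with a two-finger parallel gripper is mounted at the origin on the work surface. World frame = base frame: x ahead of the robot, y to its left, z up, the work surface at z = 0. Lengths are in m, angles in degrees, forces in N, time in s.
With the tool pointing down it reaches from about 0.25 to 0.725 m from the base axis. Payload 9.7 kg.
Tool frame: the origin (TCP) lies midway between the tips of the shut fingers; the grasp point (between the pads) lies bot.hold_point_z behind it (bot.hold_point_z is the distance from the TCP to the grasp point, in m); z points along the fingers, y is the line along which they close (so a half turn about z gives the same grasp; the last joint's range is limited). The gripper opens to 85 mm and grips with 20 to 120 N. Pads are 22 mm wide; open, the fingers measure 114 mm over their backs; the gripper's body (76 mm by 85 mm) begins 54 mm behind the grasp point. The pads swing forward as they close: fully open they stand 13 mm farther back than shut.
Start: joints at [63.999, 4.979, 10.078, 95.1, 0, 90], TCP at [0.241, 0.494, 0.231] pointing down, gripper open.
Joint ranges: [-179.16, 179.16], [-48.56, 103.87], [-65.8, 70.77], [-126.05, 130.52], [-82.76, 87.17], [-180, 180]. Speed limits (degrees/s): [127.2, 127.2, 147.25, 180, 180, 180].

INTERFACE

Orientations are given as [roll, pitch, yaw] about the fixed x, y, z axes, in that order (R = Rz(yaw) Ry(pitch) Rx(roll)).
In Python, from workcell import bot, camera, camera_model, ticket gives the robot as it stands.
- The arm moves only by the tool send_rows, never from a script. Its argument "targets" is text: rows parted by semicolons, each of 5 numbers parted by spaces: the shift along the tool's x, y, z in mm, then the turn about the tool's z in degrees, then the closure in counts, from 0 (fully open) to 255 (shut). A call has 1 to 20 rows; each row is the pose to reach, as a shift and turn from the pose commanded when the call began, along the tool's axes at that moment; what a row does not reach only later rows make up. A row lasts 1/8 s, in which the tool goes at most 62.5 mm and 10.7 degrees, less where a joint would pass 70% of its speed; a pose out of reach is approached as far as the arm can. A call with a gripper value outside its range is refused whole. The fingers move at their own pace and stop on an object; "newtons" is the grip in N (left out, the last holds). Time passes only in rows, so rows that repeat a pose let the fingers close. It gives the time, the measured TCP pose, the force, the opening and the grip force at its end, in the units of the state.
- bot.get_obs(): the state, without advancing time (a new reading comes with each control period).
- camera(name): name is "scene" or "top"; returns the picture (480x640x3 uint8, blue, green, red); there is no depth.
- camera_model(name): a dict with "K" (3x3 intrinsics, pixels), "pose" (4x4, takes a point from camera to world coordinates). Camera axes: x right, y down, z forward; pixel columns grow to the right and rows downward; lengths in m; the calibration is good to about 2 mm. A picture is of the moment at which its call begins. camera_model takes no time and is no camera call.
- ticket.job_done(): hands the job in; it is judged then, once.
The state is a dict: "time": time; "q": joint angles; "qd": joint speeds; "joint_efforts": joint torques, N m; "ee_pos": TCP position; "tcp_rot": TCP orientation; "wrist_force": force on the tool from outside, world axes, zero at the start; "torque": the same for the moment, N m; "opening": finger opening in m; "grasp_force": force on a finger pad.
Only numpy, scipy, OpenCV 4.12 (cv2) and the standard library are available. Lean on these libraries where they do the work, as an engineer would, in place of code of your own. Each camera call takes 0.05 s, during which the arm holds its last target. There are 200 camera calls.

## Working session

There is one attempt and no reset: what is moved stays moved. The work goes in short steps, Python scripts to look and compute and a tool call to move; the robot and the scene stay as the last step left them, time stands still between calls to the robot, and variables do not carry over. Pictures are saved under pics/ and viewed, at most 14 in all, crops included, and the job is handed in when it is done.

Besides the shell and the picture viewer there is one more tool, called after "Request:" as name(argument=value, ...), one argument or row to a line, values as JSON. send_rows: Moves the arm, as the interface text tells. Its arguments: {"type":"object","properties":{"targets":{"type":"string"},"newtons":{"type":"number"}},"required":["targets"]}

```bash
mkdir -p pics; ls
python3 - <<'E'
from workcell import bot,camera,camera_model
import cv2,numpy as np
np.set_printoptions(precision=4,suppress=True)
print(bot.hold_point_z,bot.get_obs())
for n in("scene","top"):
    cv2.imwrite(f"pics/{n}0.png",camera(n)); m=camera_model(n);print(n,m["K"],m["pose"])
E
```

```text
pics
0.0187 {'time': 0.0, 'q': array([63.9979,  5.0108, 10.0345, 95.0987,  0.0016, 90.    ]), 'qd': array([-0.0302,  0.0456,  0.0962,  0.0321, -0.0282, -0.0347]), 'joint_efforts': array([  0.0002, -52.0384,  46.4811,   0.0161,   0.    ,  -0.    ]), 'ee_pos': array([0.241 , 0.4941, 0.2306]), 'tcp_rot': array([-179.925 ,   -0.0016,  153.9978]), 'wrist_force': array([ 0.1769, -0.3655,  0.306 ]), 'torque': array([-0.0057, -0.0464,  0.023 ]), 'grasp_force': 0.0, 'opening': 0.08561657644654563}
scene [[517.9418   0.     325.9081]
 [  0.     517.9418 239.8716]
 [  0.       0.       1.    ]] [[ 0.0052  0.5716 -0.8205  1.3147]
 [ 1.     -0.0042  0.0034  0.05  ]
 [-0.0015 -0.8205 -0.5716  0.6648]
 [ 0.      0.      0.      1.    ]]
top [[512.9401   0.     325.3979]
 [  0.     512.9401 238.0889]
 [  0.       0.       1.    ]] [[-0.0247 -0.9914  0.1284  0.2677]
 [-0.9997  0.0234 -0.0118  0.0682]
 [ 0.0087 -0.1286 -0.9917  1.3403]
 [ 0.      0.      0.      1.    ]]
```

View pics/scene0.png

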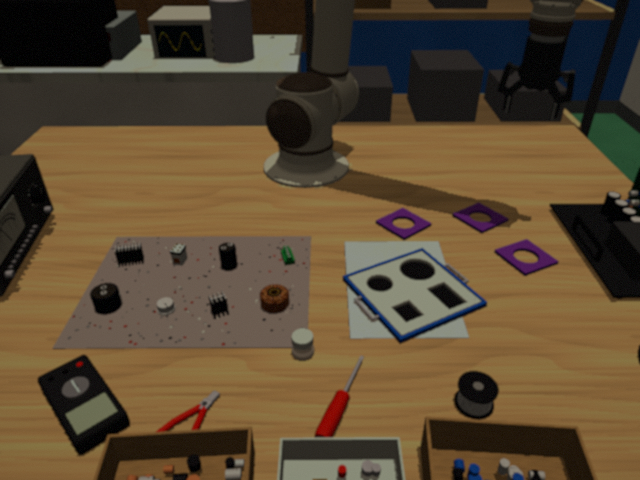

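View pics/top0.png

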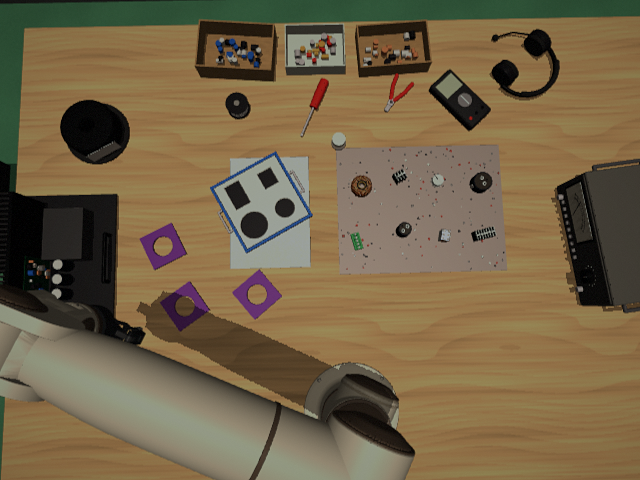

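The top view shows the tray around (262,202) with large round hole (254,225), small round (285,207), long rectangle (237,194) and small rectangle (267,177). On the mat: transformer (361,186), slim capacitor (403,229), relay (444,235), long heat sink (484,233). The look-alikes are the stout capacitor (481,182) and short heat sink (400,177).

Run:
```python
import cv2,numpy as np
t=cv2.imread("pics/top0.png")
def c(u,v,s=30,k=10):
    im=cv2.resize(t[v-s//2:v+s//2,u-s//2:u+s//2],None,fx=k,fy=k,interpolation=cv2.INTER_NEAREST)
    return cv2.convertScaleAbs(im,alpha=1.8,beta=20)
# 4 parts 26px at 10x
A=[c(*p,s=26,k=15) for p in[(361,186),(403,229),(444,235),(484,233)]]
im=np.vstack([np.hstack(A[:2]),np.hstack(A[2:])]);im=cv2.resize(im,(600,600),interpolation=cv2.INTER_NEAREST)
cv2.imwrite("pics/parts.png",im)
cv2.imwrite("pics/tray.png",cv2.resize(cv2.convertScaleAbs(t[148:256,205:319],alpha=1.6),None,fx=5,fy=5,interpolation=cv2.INTER_NEAREST))
```

```text
(no output)
```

View pics/parts.png

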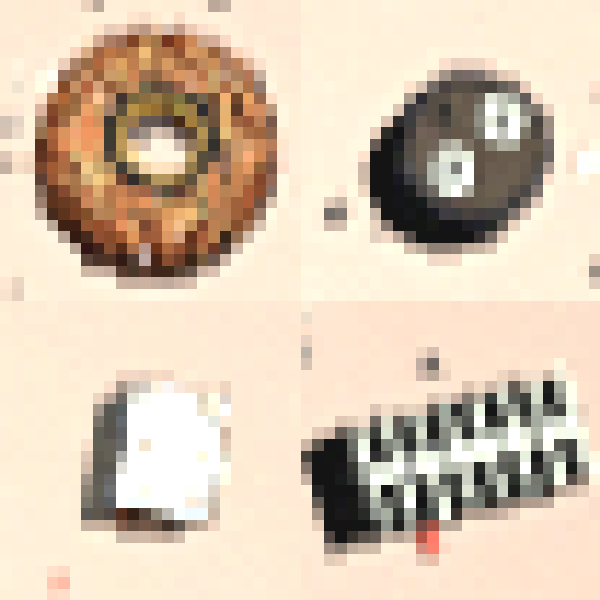

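View pics/tray.png

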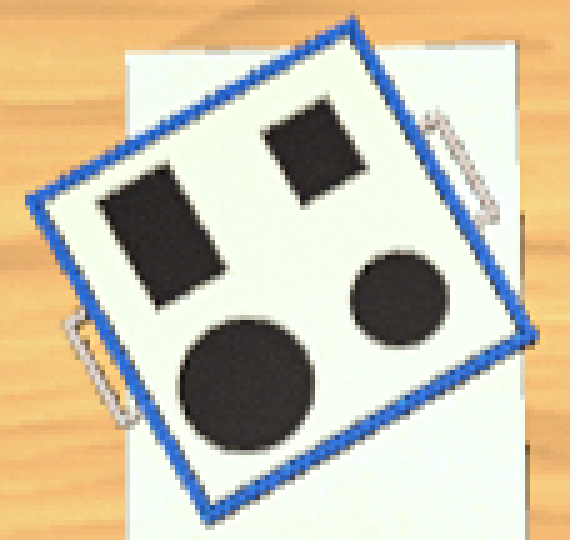

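The parts crop shows the transformer ring, the capacitor top with its two terminals, a pale relay top and the 8-fin comb. The tray crop shows all four holes clearly. Next I check the relay and the others in the scene view.

Run:
```python
import cv2,numpy as np
t=cv2.imread("pics/scene0.png")
def c(u,v,s=40,k=10):
    return cv2.convertScaleAbs(cv2.resize(t[v-s//2:v+s//2,u-s//2:u+s//2],None,fx=k,fy=k,interpolation=cv2.INTER_CUBIC),alpha=1.5,beta=10)
A=[c(*p,s=40,k=7) for p in[(274,297),(228,256),(178,253),(130,254)]]
cv2.imwrite("pics/parts_s.png",np.vstack([np.hstack(A[:2]),np.hstack(A[2:])]))
```

```text
(no output)
```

View pics/parts_s.png

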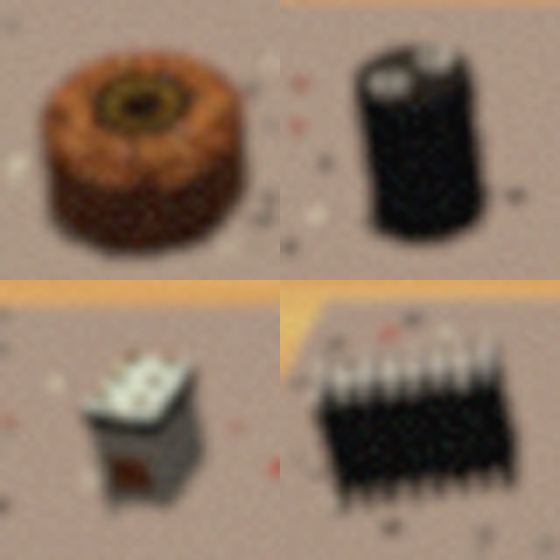

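```bash
cat > h.py <<'E'
import cv2,numpy as np
from scipy.optimize import minimize
from workcell import bot,camera,camera_model
np.set_printoptions(precision=4,suppress=True)
def proj(P,m):
    T=np.linalg.inv(m["pose"]);p=(m["K"]@(T[:3,:3]@np.asarray(P).T+T[:3,3:])).T
    return p[:,:2]/p[:,2:]
def ray(uv,z,m):
    d=m["pose"][:3,:3]@np.linalg.solve(m["K"],[*uv,1]);o=m["pose"][:3,3]
    return (o+d*(z-o[2])/d[2])[:2]
def prism(kind,x,y,yaw):
    if kind[0]=='c':
        a=np.linspace(0,2*np.pi,40);b=np.c_[np.cos(a),np.sin(a)]*kind[1]/2
    else:
        b=np.array([[1,1],[1,-1],[-1,-1],[-1,1]])*np.array(kind[1:3])/2
    c,s=np.cos(yaw),np.sin(yaw);b=b@np.array([[c,s],[-s,c]])+[x,y]
    return np.vstack([np.c_[b,b[:,0]*0+h] for h in(0.001,kind[3]+.001)])
def mask(img,uv,r=22,thr=28):
    u,v=map(int,uv);w=img[v-r:v+r,u-r:u+r].astype(float)
    bg=np.median(w.reshape(-1,3),0);d=np.linalg.norm(w-bg,axis=2)>thr
    d=cv2.morphologyEx(d.astype(np.uint8),cv2.MORPH_CLOSE,np.ones((5,5)))
    n,l,st,c=cv2.connectedComponentsWithStats(d)
    k=1+np.argmin([np.hypot(*(c[i]-r))+(99 if st[i,4]<25 else 0) for i in range(1,n)])
    f=np.zeros_like(d);cs,_=cv2.findContours((l==k).astype(np.uint8),0,2);cv2.drawContours(f,cs,-1,1,-1)
    return f,(u-r,v-r)
def fit(kind,obs,x0):
    """obs: list of (mask,offset,model)"""
    def cost(p):
        t=0
        for f,o,m in obs:
            q=cv2.convexHull(((proj(prism(kind,*p),m)-o+.5)*8*16).astype(np.int32)//1)
            r=np.zeros((f.shape[0]*8,)*2,np.uint8);cv2.fillConvexPoly(r,q,1,shift=4)
            r=cv2.resize(r.astype(np.float32),f.shape[::-1],interpolation=cv2.INTER_AREA)
            t+=np.abs(r-f).sum()/f.sum()
        return t/len(obs)
    best=None
    for y0 in ([0] if kind[0]=='c' else np.radians([0,30,60,90,120,150])):
        s=np.array([[*x0,y0]]*4);s[1,0]+=.012;s[2,1]+=.012;s[3,2]+=.3
        r=minimize(cost,[*x0,y0],method='Nelder-Mead',options=dict(initial_simplex=s,xatol=1e-4,fatol=1e-4))
        if best is None or r.fun<best.fun:best=r
    return best.x[0],best.x[1],np.degrees(best.x[2]),best.fun
E
python3 - <<'E'
from h import *
I={n:cv2.imread(f"pics/{n}0.png") for n in("top","scene")};M={n:camera_model(n) for n in I}
parts=dict(tr=(('c',.054,0,.032),(361,186),(274,297)),cap=(('c',.035,0,.05),(403,229),(228,256)),
 relay=(('b',.028,.022,.036),(444,235),(178,253)),hs=(('b',.05,.025,.04),(484,233),(130,254)))
for k,(kd,a,b) in parts.items():
    x0=ray(a,.02,M["top"]);o=[]
    for n,p in(("top",a),("scene",b)):
        f,off=mask(I[n],p);o.append((f,off,M[n]))
    print(k,[int(q[0].sum()) for q in o],x0,*[np.round(fit(kd,s,x0),4) for s in(o[:1],o[1:],o)])
g=cv2.cvtColor(I["top"],6);W={}
for k,p in dict(tr=(254,225),cap=(285,207),hs=(237,194),relay=(267,177)).items():
    w=(cv2.resize(g[p[1]-20:p[1]+20,p[0]-20:p[0]+20],None,fx=8,fy=8,interpolation=cv2.INTER_CUBIC)<75).astype(np.uint8)
    n,l,st,c=cv2.connectedComponentsWithStats(w);c_=c[l[160,160]]/8-20+np.array(p)-.4375
    cs,_=cv2.findContours((l==l[160,160]).astype(np.uint8),0,2);q=cv2.boxPoints(cv2.minAreaRect(cs[0]))/8-20+np.array(p)-.44
    W_=[ray(u,.011,M["top"]) for u in q];e=[W_[1]-W_[0],W_[2]-W_[1]]
    print(k,"well",ray(c_,.011,M["top"]),[(np.hypot(*v).round(4),np.degrees(np.arctan2(v[1],v[0])).round(1)) for v in e])
E
```

```text
tr [448, 799] [ 0.5746 -0.0447] [ 0.5752 -0.0446 11.0139  0.1616] [ 0.5785 -0.044  -7.4753  0.1278] [ 0.5755 -0.0446  3.2559  0.1501]
cap [255, 514] [ 0.4577 -0.1503] [ 0.4556 -0.1492  4.5858  0.225 ] [ 0.4562 -0.1493  8.5153  0.0927] [ 0.4557 -0.1493 -1.6318  0.1599]
relay [152, 293] [ 0.4394 -0.2565] [  0.4373  -0.2557 168.8551   0.0934] [  0.4402  -0.2549 -10.7277   0.1336] [  0.4379  -0.2557 -10.8889   0.1271]
hs [296, 516] [ 0.4422 -0.3612] [  0.4401  -0.3578 101.2064   0.1841] [  0.4457  -0.3561 -49.8852   0.2466] [  0.4404  -0.3578 -78.8722   0.2286]
tr well [0.4798 0.2389] [(np.float64(0.0702), np.float64(-91.3)), (np.float64(0.0696), np.float64(179.4))]
cap well [0.5237 0.1582] [(np.float64(0.05), np.float64(-45.5)), (np.float64(0.0505), np.float64(-136.6))]
hs well [0.5605 0.2828] [(np.float64(0.043), np.float64(-60.6)), (np.float64(0.0673), np.float64(-151.3))]
relay well [0.6045 0.2022] [(np.float64(0.04), np.float64(-60.4)), (np.float64(0.0462), np.float64(-151.5))]
```

```bash
cat >> h.py <<'E'
def go(x,y,z,psi):
    o=bot.get_obs();p=o["ee_pos"];a=np.radians(o["tcp_rot"][2]);d=np.array([x,y,z])-p
    t=(o["tcp_rot"][2]-psi+180)%360-180
    print("x %.1f y %.1f z %.1f turn %.1f"%(1e3*(d[0]*np.cos(a)+d[1]*np.sin(a)),1e3*(d[0]*np.sin(a)-d[1]*np.cos(a)),-1e3*d[2],t),o["time"],p,o["tcp_rot"])
E
python3 -c "
from h import *
go(.576,-.0445,.12,118.5)"
```

```text
x -537.2 y -337.2 z 110.7 turn 35.5 0.1 [0.2411 0.4941 0.2307] [-179.9318    0.0004  153.9948]
```

Request:
send_rows(
  targets="-537 -337 111 35.5 0;-537 -337 111 35.5 0;-537 -337 111 35.5 0;-537 -337 111 35.5 0;-537 -337 111 35.5 0;-537 -337 111 35.5 0;-537 -337 111 35.5 0;-537 -337 111 35.5 0;-537 -337 111 35.5 0;-537 -337 111 35.5 0;-537 -337 111 35.5 0;-537 -337 111 35.5 0;-537 -337 111 35.5 0;-537 -337 111 35.5 0",
  newtons=60,
)

```text
time: 1.85
ee_pos: [0.5758, -0.0427, 0.1209]
tcp_rot: [180.0, 0.0, 118.6]
wrist_force: [0.6, 0.1, -0.2]
opening: 0.0852
grasp_force: 0.0
```

```bash
python3 -c "
from h import *
go(.576,-.0445,.009,118.5);t=camera('top');s=camera('scene')
a=cv2.resize(t[150:250,320:460],None,fx=4,fy=4);b=cv2.resize(s[200:340,200:340],(400,400));cv2.imwrite('pics/a1.png',cv2.convertScaleAbs(cv2.resize(np.hstack([cv2.resize(a,(400,400)),b]),None,fx=1,fy=1),alpha=1.5))"
```

```text
x -1.7 y -0.7 z 111.9 turn 0.1 1.85 [ 0.5758 -0.0427  0.1209] [179.9607   0.0166 118.5968]
```

Request:
send_rows(
  targets="0 0 40 0 0;0 0 75 0 0;0 0 100 0 0;0 0 110 0 0;0 0 111 0 0;0 0 111 0 0;0 0 111 0 255;0 0 111 0 255;0 0 111 0 255;0 0 111 0 255;0 0 111 0 255;0 0 111 0 255;0 0 111 0 255;0 0 111 0 255",
)

```text
time: 3.7
ee_pos: [0.5764, -0.044, 0.0104]
tcp_rot: [179.9, 0.0, 118.5]
wrist_force: [-2.6, -0.8, 6.0]
opening: 0.0465
grasp_force: 61.0
```

```bash
python3 -c "
from h import *
go(.48,.239,.12,118.5)"
```

```text
x 294.7 y 50.3 z -109.6 turn -0.0 3.7 [ 0.5764 -0.044   0.0104] [179.9449   0.0383 118.4964]
```

Request:
send_rows(
  targets="0 0 -10 0 255;0 0 -25 0 255;0 0 -25 0 255;0 0 -25 0 255",
)

```text
time: 4.2
ee_pos: [0.576, -0.044, 0.0342]
tcp_rot: [180.0, 0.0, 118.5]
wrist_force: [0.5, -0.6, -2.7]
opening: 0.0461
grasp_force: 62.0
```

```bash
python3 -c "
from h import *
print(bot.get_obs())
t=camera('top');s=camera('scene')
a=cv2.resize(t[150:230,320:400],(400,400));b=cv2.resize(s[230:330,220:320],(400,400));cv2.imwrite('pics/a2.png',cv2.convertScaleAbs(np.hstack([a,b]),alpha=1.6))"
```

```text
{'time': 4.2, 'q': array([-4.3646,  9.5323, -6.7454, 73.7195, -0.0003, 57.1371]), 'qd': array([ 0.1616,  0.3561, -0.558 , -0.0947,  0.0455,  0.0368]), 'joint_efforts': array([ -0.0032, -58.9573,  48.2301,   0.0002,   0.0015,   0.0001]), 'ee_pos': array([ 0.576 , -0.044 ,  0.0342]), 'tcp_rot': array([179.9978,   0.0017, 118.4983]), 'wrist_force': array([ 0.4836, -0.599 , -2.673 ]), 'torque': array([ 0.0333, -0.045 , -0.0112]), 'grasp_force': 62.048948435112834, 'opening': 0.04610015545553036}
```

View pics/a2.png

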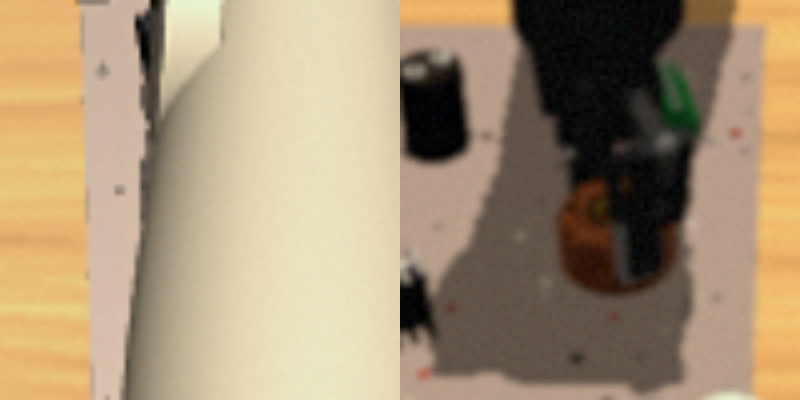

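The scene crop shows the ring held and lifted level. Its edges are at about u=259 and 290, with the hole at about (270,282), and the front finger sits on the near-right side.

```bash
python3 -c "
from h import *
m=camera_model('scene')
print(ray((270,282),.057,m),proj([[.576,-.044,.057],[.576,-.071,.04],[.576,-.017,.04]],m))
print([ray((u,290),.04,m)for u in(259.3,290)])"
```

```text
[ 0.577  -0.0499] [[273.2283 281.6379]
 [259.2446 288.7858]
 [288.3004 288.6531]]
[array([ 0.5795, -0.0705]), array([ 0.5799, -0.0136])]
```

```bash
python3 -c "
from h import *
go(.48,.239,.08,118.5)"
```

```text
x 294.3 y 50.9 z -46.2 turn -0.0 4.3 [ 0.5757 -0.044   0.0338] [-179.9605   -0.0248  118.4975]
```

Request:
send_rows(
  targets="0 0 -46 0 255;150 26 -46 0 255;294 51 -46 0 255;294 51 -46 0 255;294 51 -46 0 255;294 51 -46 0 255;294 51 -46 0 255;294 51 -46 0 255;294 51 -46 0 255;294 51 -46 0 255;294 51 -46 0 255;294 51 -20 0 255;294 51 0 0 255;294 51 12 0 255;294 51 12 0 255;294 51 12 0 255",
)

```text
time: 6.3
ee_pos: [0.481, 0.2389, 0.0231]
tcp_rot: [179.9, 0.0, 118.5]
wrist_force: [-0.7, -0.5, -1.9]
opening: 0.0462
grasp_force: 62.9
```

```bash
python3 -c "
from h import *
go(.48,.239,.0135,118.5)
s=camera('scene');b=cv2.resize(s[230:350,340:500],(800,600),interpolation=2);cv2.imwrite('pics/a3.png',cv2.convertScaleAbs(b,alpha=1.6))"
```

```text
x 0.6 y -0.9 z 9.6 turn -0.0 6.3 [0.481  0.2389 0.0231] [179.9348   0.0035 118.4951]
```

View pics/a3.png

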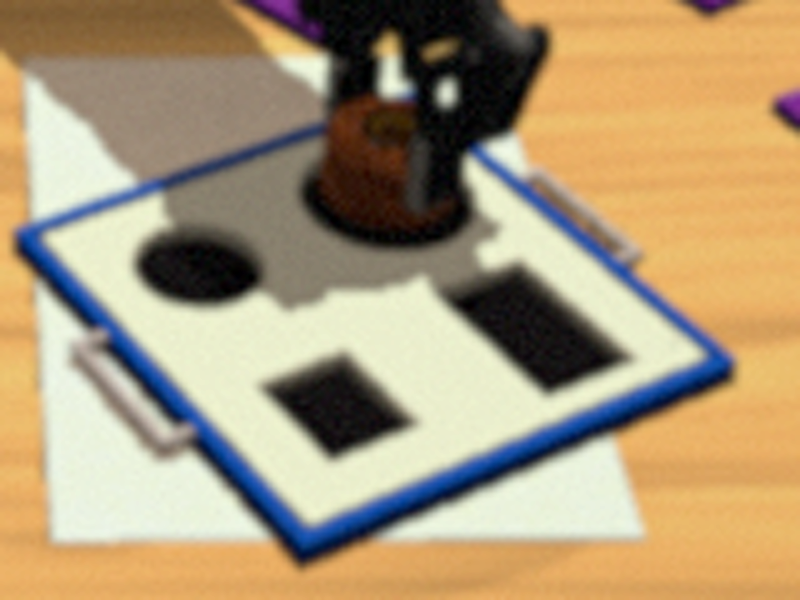

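The ring hovers over the large round hole, with dark floor visible on both sides of it. I lower it gently.

Request:
send_rows(
  targets="0 0 5 0 255;0 0 7 0 255;0 0 8 0 255;0 0 8 0 255;0 0 8 0 255",
)

```text
time: 6.98
ee_pos: [0.4806, 0.2388, 0.0144]
tcp_rot: [180.0, -0.0, 118.5]
wrist_force: [-1.1, -0.3, -2.7]
opening: 0.0464
grasp_force: 62.9
```

Request:
send_rows(
  targets="0 0 1 0 255;0 0 1 0 255;0 0 1 0 255",
)

```text
time: 7.35
ee_pos: [0.4807, 0.2388, 0.0135]
tcp_rot: [180.0, -0.0, 118.5]
wrist_force: [-0.9, -0.1, -1.2]
opening: 0.0465
grasp_force: 63.1
```

Request:
send_rows(
  targets="0 0 0.6 0 255;0 0 0.6 0 255;0 0 0.6 0 255",
)

```text
time: 7.72
ee_pos: [0.4807, 0.2388, 0.0134]
tcp_rot: [180.0, 0.0, 118.5]
wrist_force: [-3.4, -1.2, 6.4]
opening: 0.0463
grasp_force: 63.7
```

Request:
send_rows(
  targets="0 0 0.4 0 60;0 0 0.4 0 60;0 0 0.4 0 50;0 0 0.4 0 50;0 0 -30 0 50;0 0 -70 0 0;0 0 -100 0 0;0 0 -100 0 0",
)

```text
time: 8.72
ee_pos: [0.4818, 0.2393, 0.1152]
tcp_rot: [179.8, 0.0, 118.5]
wrist_force: [0.2, -0.2, -1.2]
opening: 0.0855
grasp_force: 0.0
```

```bash
python3 -c "
from h import *
go(.4558,-.1493,.12,118.5)
s=camera('scene');b=cv2.resize(s[230:350,340:500],(400,300),interpolation=2);cv2.imwrite('pics/a4.png',cv2.convertScaleAbs(b,alpha=1.6))"
```

```text
x -329.2 y -208.3 z -4.8 turn -0.0 8.725 [0.4818 0.2393 0.1152] [179.7525   0.0086 118.5   ]
```

View pics/a4.png

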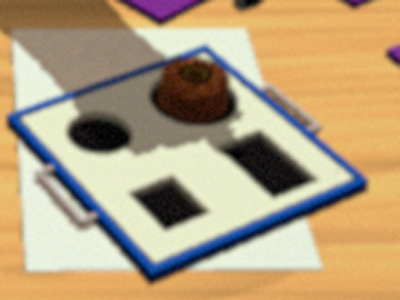

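The ring stands level in the large well. Next is the capacitor.

Request:
send_rows(
  targets="-329 -208 -5 0 0;-329 -208 -5 0 0;-329 -208 -5 0 0;-329 -208 -5 0 0;-329 -208 -5 0 0;-329 -208 -5 0 0;-329 -208 -5 0 0;-329 -208 -5 0 0;-329 -208 -5 0 0;-329 -208 -5 0 0;-329 -208 -5 0 0;-329 -208 -5 0 0;-329 -208 -5 0 0",
  newtons=40,
)

```text
time: 10.4
ee_pos: [0.4548, -0.1495, 0.1177]
tcp_rot: [180.0, 0.0, 118.5]
wrist_force: [1.1, -0.5, -0.6]
opening: 0.0854
grasp_force: 0.0
```

```bash
python3 -c "
from h import *
go(.4558,-.1493,.015,118.5)"
```

```text
x -0.3 y 1.0 z 102.7 turn 0.0 10.4 [ 0.4548 -0.1495  0.1177] [179.9961   0.0019 118.5178]
```

Request:
send_rows(
  targets="0 1 40 0 0;0 1 75 0 0;0 1 98 0 0;0 1 102 0 0;0 1 102 0 0;0 1 102 0 255;0 1 102 0 255;0 1 102 0 255;0 1 102 0 255;0 1 102 0 255;0 1 102 0 255;0 1 102 0 255;0 1 102 0 255",
)

```text
time: 12.02
ee_pos: [0.456, -0.1493, 0.0164]
tcp_rot: [180.0, 0.0, 118.5]
wrist_force: [-0.5, 0.3, 6.9]
opening: 0.0343
grasp_force: 39.6
```

```bash
python3 -c "
from h import *
go(.524,.158,.09,118.5)"
```

```text
x 237.6 y 206.4 z -73.6 turn 0.0 12.025 [ 0.456  -0.1493  0.0164] [179.9587   0.0424 118.5011]
```

Request:
send_rows(
  targets="0 0 -40 0 255;0 0 -74 0 255;120 103 -74 0 255;237 206 -74 0 255;237 206 -74 0 255;237 206 -74 0 255;237 206 -74 0 255;237 206 -74 0 255;237 206 -74 0 255;237 206 -74 0 255;237 206 -74 0 255;237 206 -74 0 255;237 206 -74 0 255;237 206 -40 0 255;237 206 -20 0 255;237 206 -14 0 255;237 206 -14 0 255;237 206 -14 0 255",
)

```text
time: 14.28
ee_pos: [0.5242, 0.1576, 0.0308]
tcp_rot: [179.9, 0.0, 118.5]
wrist_force: [-0.1, 0.1, -0.6]
opening: 0.0339
grasp_force: 40.2
```

```bash
python3 -c "
from h import *
go(.524,.158,.0195,118.5)
s=camera('scene');b=cv2.resize(s[230:350,340:500],(400,300),interpolation=2);cv2.imwrite('pics/a5.png',cv2.convertScaleAbs(b,alpha=1.6))"
```

```text
x 0.4 y 0.1 z 11.3 turn 0.0 14.275 [0.5242 0.1576 0.0308] [179.9139   0.0163 118.5002]
```

View pics/a5.png

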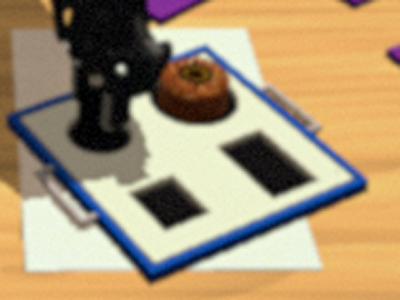

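The capacitor is over the small round hole and the ring is undisturbed. I lower until contact.

Request:
send_rows(
  targets="0 0 6 0 255;0 0 9 0 255;0 0 10 0 255;0 0 10 0 255;0 0 10 0 255",
)

```text
time: 14.95
ee_pos: [0.5237, 0.1574, 0.0197]
tcp_rot: [180.0, 0.0, 118.5]
wrist_force: [-0.5, -0.8, -0.5]
opening: 0.0342
grasp_force: 40.3
```

Request:
send_rows(
  targets="0 0 1 0 255;0 0 1 0 255;0 0 1 0 255",
)

```text
time: 15.32
ee_pos: [0.5237, 0.1574, 0.0193]
tcp_rot: [180.0, 0.0, 118.5]
wrist_force: [-2.4, -0.9, 5.7]
opening: 0.0341
grasp_force: 40.7
```

Request:
send_rows(
  targets="0 0 0 0 90;0 0 0 0 90;0 0 0 0 90;0 0 -5 0 90;0 0 -40 0 90;0 0 -80 0 90;0 0 -100 0 0;0 0 -100 0 0;0 0 -100 0 0",
)

```text
time: 16.45
ee_pos: [0.5232, 0.1573, 0.1177]
tcp_rot: [-179.9, -0.0, 118.5]
wrist_force: [0.1, 1.0, 0.0]
opening: 0.0854
grasp_force: 0.0
```

```bash
python3 -c "
from h import *
go(.4405,-.3578,.12,101.2)"
```

```text
x -413.2 y -318.5 z -2.3 turn 17.3 16.45 [0.5232 0.1573 0.1177] [-179.9343   -0.0136  118.4993]
```

Request:
send_rows(
  targets="-413 -318 -2 17 0;-413 -318 -2 17 0;-413 -318 -2 17 0;-413 -318 -2 17 0;-413 -318 -2 17 0;-413 -318 -2 17 0;-413 -318 -2 17 0;-413 -318 -2 17 0;-413 -318 -2 17 0;-413 -318 -2 17 0;-413 -318 -2 17 0;-413 -318 -2 17 0;-413 -318 -2 17 0;-413 -318 -2 17 0;-413 -318 -2 17 0",
)

```text
time: 18.32
ee_pos: [0.4413, -0.3571, 0.1208]
tcp_rot: [180.0, 0.0, 101.5]
wrist_force: [-0.0, 0.8, -0.8]
opening: 0.0853
grasp_force: 0.0
```

```bash
python3 -c "
from h import *
go(.4405,-.3578,.014,101.2)
s=camera('scene');b=cv2.resize(s[200:300,80:220],(420,300),interpolation=2);c=cv2.resize(s[220:340,340:500],(380,300),interpolation=2);cv2.imwrite('pics/a6.png',cv2.convertScaleAbs(np.hstack([b,c]),alpha=1.6))"
```

```text
x -0.5 y -0.9 z 106.8 turn 0.3 18.325 [ 0.4413 -0.3571  0.1208] [179.9943   0.0073 101.5155]
```

View pics/a6.png

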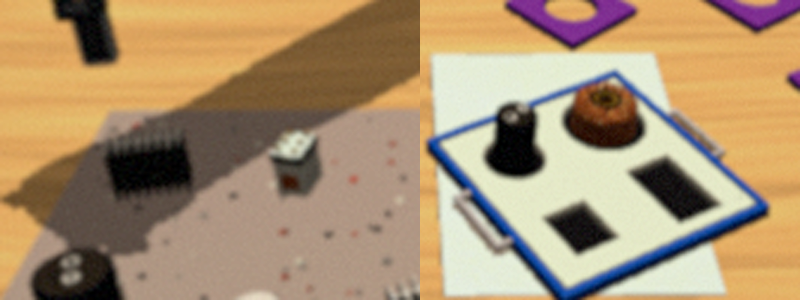

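Ring and capacitor both stand in their wells, and the heat sink (left) is untouched. I descend on it.

Request:
send_rows(
  targets="0 -0.5 40 0 0;0 -0.5 75 0 0;0 -0.5 100 0 0;0 -0.5 106 0 0;0 -0.5 106 0 0;0 -0.5 106 0 255;0 -0.5 106 0 255;0 -0.5 106 0 255;0 -0.5 106 0 255;0 -0.5 106 0 255;0 -0.5 106 0 255;0 -0.5 106 0 255;0 -0.5 106 0 255",
)

```text
time: 20.0
ee_pos: [0.441, -0.3576, 0.0153]
tcp_rot: [180.0, 0.0, 101.5]
wrist_force: [-0.7, -0.4, 4.9]
opening: 0.0242
grasp_force: 40.8
```

```bash
python3 -c "
from h import *
go(.5605,.2825,.09,28.5)"
```

```text
x 603.5 y 244.7 z -74.7 turn 73.0 20.0 [ 0.441  -0.3576  0.0153] [179.9632   0.0465 101.4985]
```

Request:
send_rows(
  targets="0 0 -50 0 255;0 0 -105 0 255;603 245 -105 73 255;603 245 -105 73 255;603 245 -105 73 255;603 245 -105 73 255;603 245 -105 73 255;603 245 -105 73 255;603 245 -105 73 255;603 245 -105 73 255;603 245 -105 73 255;603 245 -105 73 255;603 245 -105 73 255;603 245 -105 73 255;603 245 -105 73 255;603 245 -105 73 255;603 245 -105 73 255;603 245 -105 73 255;603 245 -105 73 255",
)

```text
time: 22.38
ee_pos: [0.5606, 0.2819, 0.1199]
tcp_rot: [-180.0, -0.0, 28.5]
wrist_force: [-0.1, 0.3, -0.6]
opening: 0.0243
grasp_force: 40.1
```

```bash
python3 -c "
from h import *
go(.5605,.2825,.028,28.5)"
```

```text
x 0.2 y -0.5 z 91.9 turn -0.0 22.375 [0.5606 0.2819 0.1199] [-179.9977   -0.0113   28.4658]
```

Request:
send_rows(
  targets="0 -0.5 50 0 255;0 -0.5 80 0 255;0 -0.5 90 0 255;0 -0.5 90 0 255;0 -0.5 90 0 255;0 -0.5 90 0 255",
)

```text
time: 23.12
ee_pos: [0.561, 0.2832, 0.0311]
tcp_rot: [180.0, -0.1, 28.5]
wrist_force: [0.7, 0.6, -0.0]
opening: 0.0244
grasp_force: 40.1
```

```bash
python3 -c "
from h import *
s=camera('scene');b=cv2.resize(s[220:340,340:500],(600,450),interpolation=2);cv2.imwrite('pics/a7.png',cv2.convertScaleAbs(b,alpha=1.6))"
```

```text
(no output)
```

View pics/a7.png

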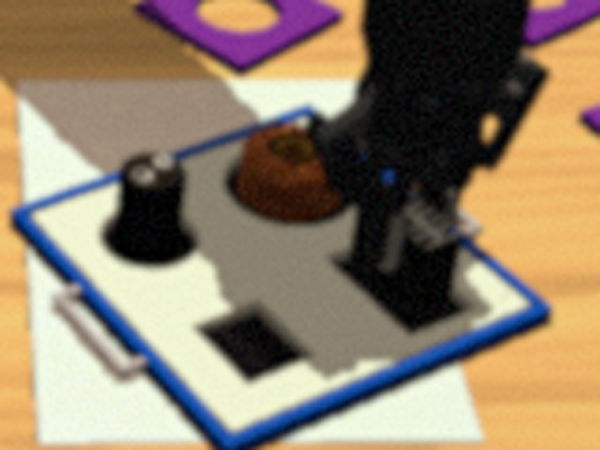

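The heat sink is aligned over the long rectangular hole, clear of the ring. I lower it.

Request:
send_rows(
  targets="0 0 6 0 255;0 0 10 0 255;0 0 11 0 255;0 0 11 0 255;0 0 11 0 255",
)

```text
time: 23.8
ee_pos: [0.5604, 0.2828, 0.0187]
tcp_rot: [180.0, -0.0, 28.5]
wrist_force: [0.1, 0.1, -0.7]
opening: 0.0242
grasp_force: 40.1
```

Request:
send_rows(
  targets="0 0 1 0 255;0 0 1 0 255;0 0 1 0 255",
)

```text
time: 24.18
ee_pos: [0.5604, 0.2829, 0.0182]
tcp_rot: [180.0, -0.0, 28.5]
wrist_force: [-2.3, -0.3, 4.3]
opening: 0.0243
grasp_force: 40.8
```

Request:
send_rows(
  targets="0 0 0 0 120;0 0 0 0 120;0 0 0 0 120;0 0 -5 0 120;0 0 -40 0 120;0 0 -80 0 120;0 0 -102 0 0;0 0 -102 0 0;0 0 -102 0 0",
)

```text
time: 25.3
ee_pos: [0.56, 0.2827, 0.1186]
tcp_rot: [-180.0, 0.1, 28.5]
wrist_force: [-0.3, -0.3, -0.8]
opening: 0.0856
grasp_force: 0.0
```

```bash
python3 -c "
from h import *
go(.438,-.2556,.12,-11)"
```

```text
x -364.1 y 414.8 z -1.4 turn 39.5 25.3 [0.56   0.2827 0.1186] [-179.9967    0.068    28.5009]
```

Request:
send_rows(
  targets="-364 415 -1 39.5 0;-364 415 -1 39.5 0;-364 415 -1 39.5 0;-364 415 -1 39.5 0;-364 415 -1 39.5 0;-364 415 -1 39.5 0;-364 415 -1 39.5 0;-364 415 -1 39.5 0;-364 415 -1 39.5 0;-364 415 -1 39.5 0;-364 415 -1 39.5 0;-364 415 -1 39.5 0;-364 415 -1 39.5 0;-364 415 -1 39.5 0;-364 415 -1 39.5 0",
  newtons=30,
)

```text
time: 27.18
ee_pos: [0.4385, -0.2556, 0.1207]
tcp_rot: [180.0, -0.0, -11.0]
wrist_force: [0.3, -0.2, -0.0]
opening: 0.0855
grasp_force: 0.0
```

```bash
python3 -c "
from h import *
go(.438,-.2556,.014,-11)"
```

```text
x -0.5 y 0.1 z 106.7 turn 0.0 27.175 [ 0.4385 -0.2556  0.1207] [179.9966  -0.0042 -10.9975]
```

Request:
send_rows(
  targets="0 0 40 0 0;0 0 75 0 0;0 0 100 0 0;0 0 106 0 0;0 0 106 0 0;0 0 106 0 255;0 0 106 0 255;0 0 106 0 255;0 0 106 0 255;0 0 106 0 255;0 0 106 0 255;0 0 106 0 255;0 0 106 0 255",
)

```text
time: 28.8
ee_pos: [0.4387, -0.2557, 0.0151]
tcp_rot: [180.0, -0.0, -11.0]
wrist_force: [-0.0, 0.3, 4.9]
opening: 0.0209
grasp_force: 30.0
```

```bash
python3 -c "
from h import *
go(.6045,.202,.12,28.5)"
```

```text
x 75.4 y -481.0 z -104.9 turn -39.5 28.8 [ 0.4387 -0.2557  0.0151] [179.9847  -0.0405 -11.0004]
```

Opening 21 mm, so the relay is gripped across its 22 mm side.

Request:
send_rows(
  targets="0 0 -50 0 255;0 0 -105 0 255;75 -481 -105 -39.5 255;75 -481 -105 -39.5 255;75 -481 -105 -39.5 255;75 -481 -105 -39.5 255;75 -481 -105 -39.5 255;75 -481 -105 -39.5 255;75 -481 -105 -39.5 255;75 -481 -105 -39.5 255;75 -481 -105 -39.5 255;75 -481 -105 -39.5 255;75 -481 -105 -39.5 255;75 -481 -105 -39.5 255;75 -481 -105 -39.5 255;75 -481 -105 -39.5 255",
)

```text
time: 30.8
ee_pos: [0.6039, 0.2019, 0.1198]
tcp_rot: [180.0, -0.0, 28.5]
wrist_force: [0.3, -0.2, 0.0]
opening: 0.0213
grasp_force: 29.6
```

Request:
send_rows(
  targets="0 0 50 0 255;0 0 80 0 255;0 0 90 0 255;0 0 90 0 255;0 0 90 0 255;0 0 90 0 255",
)

```text
time: 31.55
ee_pos: [0.6046, 0.2025, 0.0311]
tcp_rot: [180.0, -0.1, 28.5]
wrist_force: [-1.1, 0.5, -0.6]
opening: 0.0215
grasp_force: 29.6
```

```bash
python3 -c "
from h import *
go(.6045,.202,.018,28.5)
s=camera('scene');b=cv2.resize(s[220:340,340:500],(600,450),interpolation=2);cv2.imwrite('pics/a8.png',cv2.convertScaleAbs(b,alpha=1.6))"
```

```text
x -0.3 y 0.4 z 13.1 turn 0.0 31.55 [0.6046 0.2025 0.0311] [179.9803  -0.1197  28.5004]
```

View pics/a8.png

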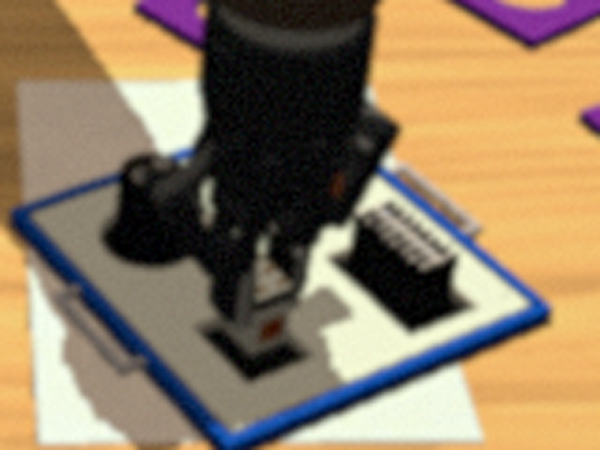

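The relay is aligned over the small rectangular hole, and the heat sink stands in its well.

Request:
send_rows(
  targets="0 0 6 0 255;0 0 10 0 255;0 0 11 0 255;0 0 11 0 255;0 0 11 0 255",
)

```text
time: 32.22
ee_pos: [0.6039, 0.2023, 0.0188]
tcp_rot: [180.0, -0.0, 28.5]
wrist_force: [0.5, -0.2, -0.2]
opening: 0.0211
grasp_force: 29.7
```

Request:
send_rows(
  targets="0 0 1 0 255;0 0 1 0 255;0 0 1 0 255",
)

```text
time: 32.6
ee_pos: [0.604, 0.2023, 0.0182]
tcp_rot: [180.0, -0.0, 28.5]
wrist_force: [-1.7, -0.6, 5.7]
opening: 0.0215
grasp_force: 30.2
```

Request:
send_rows(
  targets="0 0 0 0 130;0 0 0 0 130;0 0 0 0 130;0 0 -5 0 130;0 0 -40 0 130;0 0 -90 0 130;0 0 -130 0 130;-100 130 -150 0 130;-150 200 -150 0 130;-150 200 -150 0 130;-150 200 -150 0 130;-150 200 -150 0 130;-150 200 -150 0 130;-150 200 -150 0 130",
)

```text
time: 34.35
ee_pos: [0.5676, -0.0439, 0.1676]
tcp_rot: [-180.0, 0.0, 28.6]
wrist_force: [1.3, 0.3, 0.3]
opening: 0.0418
grasp_force: 0.0
```

```bash
python3 -c "
from h import *
print(bot.get_obs()['ee_pos'],bot.get_obs()['wrist_force'])
s=camera('scene');b=cv2.resize(s[220:340,340:500],(480,360),interpolation=2);c=cv2.resize(s[225:345,70:320],(480,230),interpolation=2);cv2.imwrite('pics/a9.png',cv2.convertScaleAbs(np.vstack([b,c]),alpha=1.6))"
```

```text
[ 0.5676 -0.0439  0.1676] [1.2641 0.2947 0.2702]
```

View pics/a9.png

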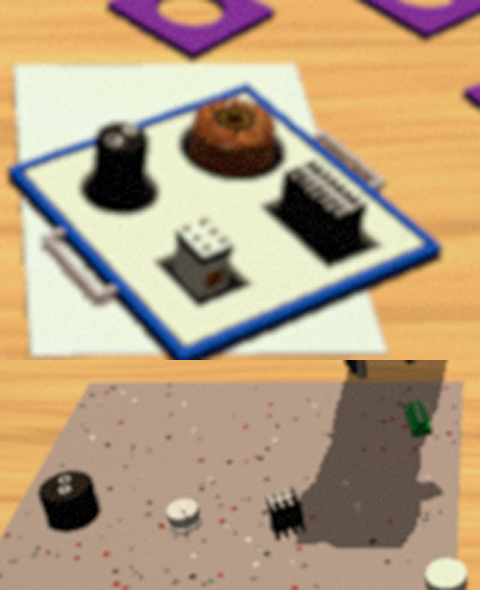

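All four parts stand upright in their own wells, and the two look-alikes and the oddments are where they were.

```bash
python3 -c "
from workcell import ticket
print(ticket.job_done())"
```

```text
the job is handed in; nothing more can be done
None
```

I handed the job in at about 34 s: the ring transformer, slim capacitor, long heat sink and relay stand upright in their own wells, each lowered until it touched the tray floor before release, and the stout capacitor and short heat sink were not touched.

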